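Leak-check a gas regulator's cover joint with a sniffer wand

ROBOT

A 6-joint arm with a two-finger parallel gripper is mounted at the origin on a cart in front of the work surface, level with it; the furniture and walls round the work are solid. World frame = base frame: x ahead of the robot, y to its left, z up, the work surface at z = 0. Lengths are in m, angles in rad, forces in N, time in s.
With the tool pointing down it reaches from about 0.25 to 0.8 m from the base axis. Payload 8.5 kg.
Tool frame: the origin (TCP) lies midway between the tips of the shut fingers; the grasp point (between the pads) lies 19 mm behind it; z points along the fingers, y is the line along which they close (so a half turn about z gives the same grasp; the last joint's range is limited). The gripper opens to 85 mm and grips with 20 to 120 N. Pads are 22 mm wide; open, the fingers measure 114 mm over their backs; the gripper's body (76 mm by 85 mm) begins 54 mm behind the grasp point. The pads swing forward as they close: fully open they stand 13 mm farther back than shut.
Start: joints at [1.241, 0.238, -0.013, 1.319, 0, 1.571], TCP at [0.17, 0.497, 0.231] pointing down, gripper open.
Joint ranges: [-2.66, 2.66], [-1.03, 1.9], [-1.14, 1.46], [-1.82, 2.27], [-1.45, 1.34], [-3.14, 3.14]. Speed limits (rad/s): [2.22, 2.22, 2.79, 3.14, 3.14, 3.14].

INTERFACE

Orientations are given as a rotation vector (axis times angle).
In Python, from cell import bot gives the robot as it stands.
- The arm moves only by the shell command python3 -m pendant 'ROWS'. ROWS is JSON, one flat list of numbers, 7 for each row, row after row: the turn, a rotation vector about the tool's x, y, z in degrees, then the shift along the tool's x, y, z in mm, then the finger opening in mm, from 0 to 85.4. In form: [rx, ry, rz, tx, ty, tz, gripper, rx, ry, rz, tx, ty, tz, gripper, ...]. A call has exactly 8 rows; each row is the pose to reach, as a shift and turn from the pose commanded when the call began, along the tool's axes at that moment; what a row does not reach only later rows make up. A row lasts 1/8 s, in which the tool goes at most 62.5 mm and 10.7 degrees, less where a joint would pass 70% of its speed; a pose out of reach is approached as far as the arm can. A call with a gripper value outside its range is refused whole. The fingers move at their own pace and stop on an object; the grip force is fixed at half the most. Time passes only in rows, so rows that repeat a pose let the fingers close, or fill a call up. It gives the time, the measured TCP pose, the force, the opening and the grip force at its end, in the units of the state.
- bot.get_state(): the state, without advancing time (a new reading comes with each control period).
- bot.grab_frame(name): name is "scene" or "side" or "wrist"; returns the picture (480x640x3 uint8, red, green, blue); there is no depth.
- bot.get_calibration(name): a dict with "camera_matrix" (3x3 intrinsics, pixels), "position" and "attitude" of the camera in the world. Camera axes: x right, y down, z forward; pixel columns grow to the right and rows downward; lengths in m; the calibration is good to about 2 mm. A picture is of the moment at which its call begins: read the wrist's pose just before it. get_calibration takes no time and is no camera call; for the wrist camera it gives the pose at the moment of the call.
- bot.sign_off(): hands the job in; it is judged then, once.
The state is a dict: "t": time; "joint_positions": joint angles; "joint_velocities": joint speeds; "joint_torque": joint torques, N m; "ee_pos": TCP position; "ee_rot": TCP orientation; "force": force on the tool from outside, world axes, zero at the start; "ft_torque": the same for the moment, N m; "gripper_width": finger opening in m; "grasp_force": force on a finger pad.
Only numpy, scipy, OpenCV 4.12 (cv2) and the standard library are available. Lean on these libraries where they do the work, as an engineer would, in place of code of your own. Each camera call takes 0.05 s, during which the arm holds its last target. There are 200 camera calls.

TASK

Leak-check the gas regulator on the worktop: turn its yellow cock fully open (handle in line with the pipe), take the orange sniffer wand from its stand and draw its ball tip slowly, at about 3 cm a second, along the dark cover joint on the front, from the end beside the cock to the far end, keeping the tip in the corner under the overhanging cover without pressing hard. Then lay the wand back in its stand, as it was, turn the cock fully shut again (handle across the pipe, pointing out of the regulator's front) and let go. Do not disturb the mug, the pepper mill or the tape roll.

Things in the scene. Friction and masses are not known exactly. Their poses are not given: they have to be found in the camera images.
- regulator: Grey regulator (aluminium upper half) on a dark plate, fixed. Origin: underside of the plate, below the pipe's axis. Own x to the rear, y left towards the cock, z up. Housing y = -125 to +29 mm, top at most z = 119 mm. The joint is on the front (-x) face: corner of a ledge (lower half, front at x = -37) and the upper half's wall (x = -25). 22 mm copper pipe along y at z = 48, to y = +114, carries the cock.
- cock (a joint): Yellow handle of the cock, hinge about the vertical through cock_pivot. 0 = shut: across the pipe, pointing to the regulator's -x. 1.571 = open: in line with the pipe, pointing to its +y, away from the housing. Opens clockwise seen from above. Hard stops at both ends; stays where left; takes about 0.12 N m.
- cock_pivot (a point): On the handle's turning axis, at mid height of the handle bar (z = 93 mm): regulator frame (0, 75, 93) mm.
- cock_end (a point): Outer end of the handle, 88 mm from the pivot, mid height. The bar is 15 mm wide and 16 mm high (z = 85 to 101 mm), free on both sides; the pipe below it tops out at z = 59 mm, the brass cock body and end cap at z = 65 mm.
- seam0 (a point): Start of the joint, nearest the cock. seam0 to seam6 follow the joint about 22 mm apart; each is where the centre of the wand's ball tip lies when it touches both ledge and wall (4 mm off each).
- seam1 (a point): Second point, level part. Over the whole joint, parallel to it, hangs a 6 mm thick cover: underside 30 mm above the ledge, edge 16 mm out from the wall (x = -41 mm). So the wand must reach in from the front leaning about 40 degrees from vertical, its upper end away from the wall (to -x).
- seam2 (a point): Third point (level part).
- seam3 (a point): Fourth point: from here the joint climbs at 25 degrees, away from the cock; before it, it is level, ledge at z = 51 mm.
- seam4 (a point): Fifth point (climbing part).
- seam5 (a point): Sixth point (climbing part).
- seam6 (a point): Seventh point: the end of the path, 13 mm before the end of the housing; a capped 22 mm outlet stub below sticks out to y = -154 mm.
- wand: Loose orange sniffer wand, about 90 g. Origin: centre of its square handle (22 x 22 mm, 110 mm long, along its own x). x points to the tip; an 8 mm thick straight steel probe leaves the handle at x = +55 mm. Dark rubber band at x = -32 to -2 mm: hold it there. In the stand it leans 40 degrees from vertical, tip down; its y is level and fingers closing along y grip its free sides.
- wand_tip (a point): Centre of the wand's ball tip (radius 4 mm), 115 mm from the wand's origin along its x.
- stand: Black fixed stand, foot 104 mm wide. Origin: underside of the foot. Own x (level): the way the wand's tip leans; its handle leans to -x. An inclined trough (top z = 125 mm) holds the handle's lowest 34 mm between flaring walls 5 mm clear, its end on two posts astride the probe; a 16 mm wide tongue supports it from -x for 75 mm. Open above and to +x: the wand lifts straight up and is lowered straight down.
- home (a point): Fixed point of the stand where the wand's origin lies when the wand rests in it: stand frame (-25, 0, 117) mm.
- home_tip (a point): Fixed point of the stand where the wand's ball tip lies when the wand rests in it: stand frame (49, 0, 29) mm.
- ptfe_tape: Bystander: white tape roll lying flat near the front edge, before the sink, 84 mm across, 14 mm high, loose. Origin: centre of its underside.
- mug_1: Bystander: white mug, 79 x 114 x 96 mm, loose. Origin: centre of its underside.
- pepper_mill: Bystander: small mill, 44 mm across, 90 mm high, loose, behind the regulator. Origin: centre of its underside.

How it is judged:
On the way, in this order (a step that is already met when the one before it is completed fails the run):
1. the cock is turned fully open (value of joint cock above 1.47 rad), for 0.1 s.
2. cock open, the wand's ball tip moves slowly (under 80 mm/s) within 9 mm of seam0, the start of the joint beside the cock (distance between wand_tip and seam0 below 0.009 m and linear speed of wand below 0.08 m/s and value of joint cock above 1.4 rad), for 0.08 s.
3. likewise at seam1 (distance between wand_tip and seam1 below 0.009 m and linear speed of wand below 0.08 m/s and value of joint cock above 1.4 rad), for 0.08 s.
4. likewise at seam2 (distance between wand_tip and seam2 below 0.009 m and linear speed of wand below 0.08 m/s and value of joint cock above 1.4 rad), for 0.08 s.
5. likewise at seam3 (distance between wand_tip and seam3 below 0.009 m and linear speed of wand below 0.08 m/s and value of joint cock above 1.4 rad), for 0.08 s.
6. likewise at seam4 (distance between wand_tip and seam4 below 0.009 m and linear speed of wand below 0.08 m/s and value of joint cock above 1.4 rad), for 0.08 s.
7. likewise at seam5 (distance between wand_tip and seam5 below 0.009 m and linear speed of wand below 0.08 m/s and value of joint cock above 1.4 rad), for 0.08 s.
8. likewise at seam6 (distance between wand_tip and seam6 below 0.009 m and linear speed of wand below 0.08 m/s and value of joint cock above 1.4 rad), for 0.08 s.
9. the wand lies at rest in its stand again and is let go (distance between wand and home below 0.012 m and distance between wand_tip and home_tip below 0.014 m and linear speed of wand below 0.02 m/s and contact force between wand and the fingers below 0.1 N), for 0.2 s.
10. the cock is turned fully shut (value of joint cock below 0.1 rad), for 0.1 s.
At the end, for the whole second after the job is handed in: The wand rests in its stand, its centre within 12 mm of home and its tip within 14 mm of home_tip, at rest (under 20 mm/s), and the cock is shut (less than 0.1 rad) (distance between wand and home below 0.012 m and distance between wand_tip and home_tip below 0.014 m and linear speed of wand below 0.02 m/s and value of joint cock below 0.1 rad); the robot touches nothing.
It fails at once if the wand presses on the regulator with more than 20 N (contact force between wand and regulator above 20 N).
It fails at once if the tape roll is moved more than 30 mm or tipped over (distance of ptfe_tape from where it was at the start of the episode above 0.03 m or angle between ptfe_tape's own z axis and vertical above 0.5 rad).
It fails at once if the mug is moved more than 30 mm or tipped over (distance of mug_1 from where it was at the start of the episode above 0.03 m or angle between mug_1's own z axis and vertical above 0.5 rad).
It fails at once if the pepper mill is moved more than 30 mm or tipped over (distance of pepper_mill from where it was at the start of the episode above 0.03 m or angle between pepper_mill's own z axis and vertical above 0.5 rad).
It also fails if it takes over 72 s, if anything falls off the work surface, if the arm or the gripper's body presses on something with over 40 N, if the wrist force passes 120 N, or if a joint passes its speed limit or range.

## Working session

There is one attempt and no reset: what is moved stays moved. The work goes in short steps, Python scripts to look and compute and a shell command to move; the robot and the scene stay as the last step left them, time stands still between calls to the robot, and variables do not carry over. Pictures are saved under pics/ and viewed, at most 10 in all, crops included, and the job is handed in when it is done.

```bash
mkdir -p pics; ls
python3 - <<'E'
from cell import bot
import cv2,numpy as np
np.set_printoptions(precision=4,suppress=True)
s=bot.get_state();print(s)
for n in("scene","side"):
    c=bot.get_calibration(n);print(n,c)
    cv2.imwrite(f"pics/{n}0.png",bot.grab_frame(n)[:,:,::-1])
print(bot.get_calibration("wrist"))
E
```

```text
pics
{'t': 0.0, 'joint_positions': array([ 1.241 ,  0.2388, -0.0143,  1.3192,  0.    ,  1.5708]), 'joint_velocities': array([-0.0002, -0.0024,  0.0009, -0.0001,  0.0021, -0.0005]), 'joint_torque': array([  0.0012, -53.878 ,  34.644 ,   0.0184,  -0.    ,   0.    ]), 'ee_pos': array([0.1699, 0.4963, 0.2307]), 'ee_rot': array([-0.5156, -3.0987,  0.0022]), 'force': array([ 0.1925, -0.1436, -0.4736]), 'ft_torque': array([-0.0079,  0.0172, -0.0771]), 'grasp_force': 0.0, 'gripper_width': 0.08529873804783548}
scene {'camera_matrix': array([[503.65  ,   0.    , 321.0699],
       [  0.    , 503.65  , 241.3459],
       [  0.    ,   0.    ,   1.    ]]), 'position': array([ 0.1089, -0.883 ,  0.7822]), 'attitude': array([-2.1096,  0.4716, -0.2462])}
side {'camera_matrix': array([[523.5593,   0.    , 316.5095],
       [  0.    , 523.5593, 242.1768],
       [  0.    ,   0.    ,   1.    ]]), 'position': array([-0.0712,  1.0763,  0.9915]), 'attitude': array([-0.7084,  2.5139, -1.2329])}
{'camera_matrix': array([[337.4864,   0.    , 320.3998],
       [  0.    , 337.4864, 240.7648],
       [  0.    ,   0.    ,   1.    ]]), 'position': array([0.0954, 0.522 , 0.373 ]), 'attitude': array([2.3358, 1.6695, 0.264 ])}
```

View pics/scene0.png

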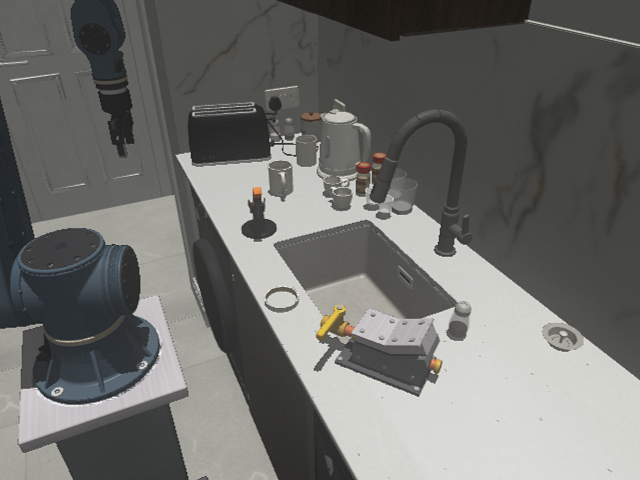

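View pics/side0.png

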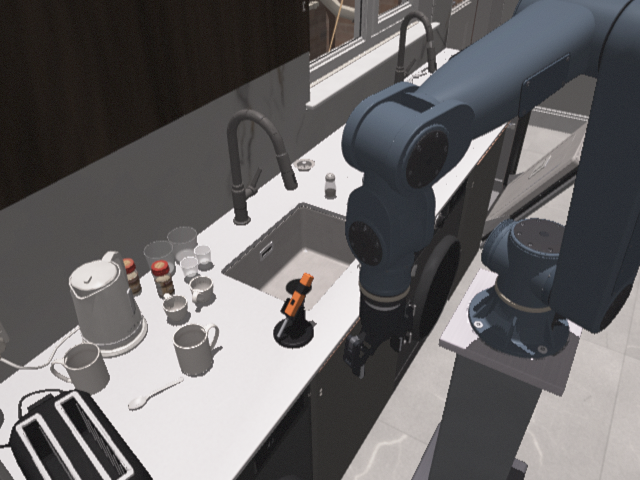

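The scene view shows the regulator near (390,345) with the cock handle at (330,322), the tape at (282,298), the stand at (258,225) and the mill at (460,318). The side view shows the wand and stand at (295,315).

Run:
```python
import cv2
s=cv2.imread("pics/scene0.png");d=cv2.imread("pics/side0.png")
cv2.imwrite("pics/c1.png",cv2.resize(s[295:400,305:455],None,fx=5,fy=5,interpolation=cv2.INTER_CUBIC))
a=cv2.resize(s[180:245,230:285],None,fx=7,fy=7,interpolation=cv2.INTER_CUBIC)[:600]
b=cv2.resize(d[265:355,260:325],None,fx=5.055,fy=5.055,interpolation=cv2.INTER_CUBIC)[:455]
import numpy as np
a=cv2.resize(s[180:245,230:285],None,fx=7,fy=7,interpolation=cv2.INTER_CUBIC)
b=cv2.resize(d[265:355,260:325],None,fx=5,fy=5,interpolation=cv2.INTER_CUBIC)
print(a.shape,b.shape)
o=np.zeros((455,a.shape[1]+b.shape[1],3),np.uint8);o[:455,:a.shape[1]]=a;o[:450,a.shape[1]:]=b
cv2.imwrite("pics/c2.png",o)
```

```text
(455, 385, 3) (450, 325, 3)
```

View pics/c1.png

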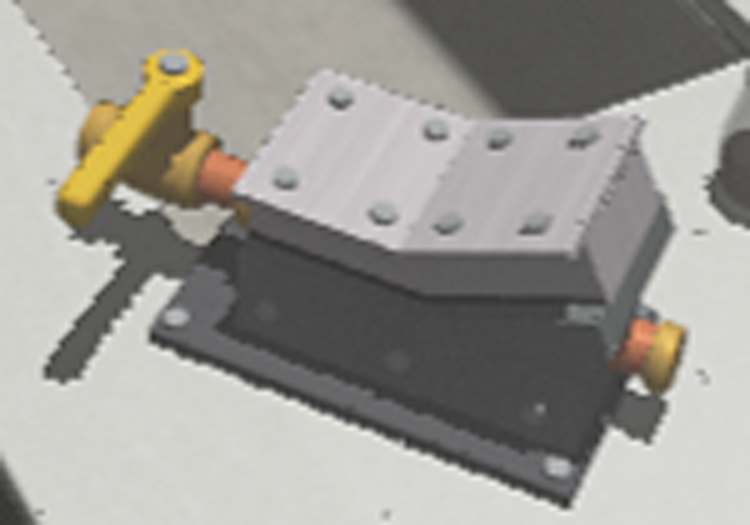

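View pics/c2.png

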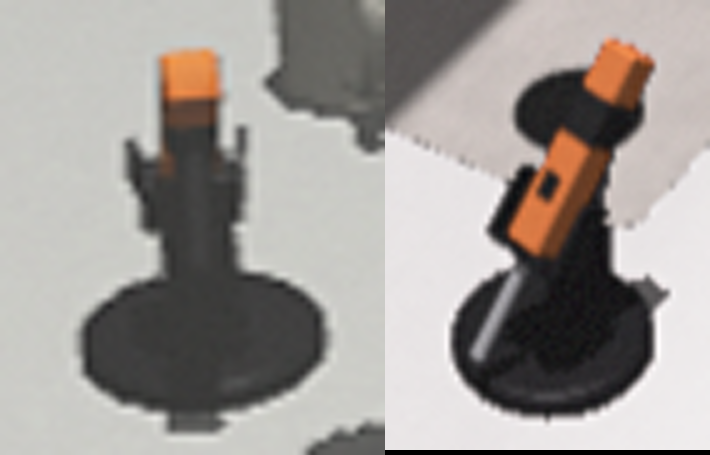

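The crops give the cock pivot screw at scene px (340,307), with the handle end near (319,336) (shut, pointing at the front). They also give the cover corners, the wand end at scene px (257,191), the foot ellipse, and the tip at side px (278,336).

```bash
cat > h.py <<'E'
from cell import bot
import numpy as np, cv2
from scipy.spatial.transform import Rotation as R
from scipy.optimize import least_squares
np.set_printoptions(precision=2,suppress=True)
def proj(c,P):
    K=c["camera_matrix"];q=R.from_rotvec(c["attitude"]).inv().apply(np.atleast_2d(P)-c["position"])
    q=q@K.T; return q[:,:2]/q[:,2:]
def W(p,P): # p=x,y,yaw ; P local mm
    P=np.atleast_2d(P)/1000.; return R.from_euler('z',p[2]).apply(P)+[p[0],p[1],0]
E
python3 - <<'E'
from h import *
S=bot.get_calibration("scene");D=bot.get_calibration("side")
f=lambda pts:np.array(pts)/5.+[304.6,294.6]
px=f([(174,62),(74,208),(245,230),(425,295),(612,302)])
def res(v):
    L=[(0,75,103),(-88,75,95),(-41,29,81),(-41,v[3],81),(-41,-125,81+(v[3]+125)*.466)]
    return (proj(S,W(v[:3],L))-px).ravel()
best=min((least_squares(res,[.6,-.2,a,-52]) for a in np.arange(-3,3,.5)),key=lambda r:r.cost)
print("reg",best.x*[1000,1000,57.3,1],best.cost,best.fun)
np.save("reg.npy",best.x[:3])
th=np.linspace(0,2*np.pi,60)
def rs(v):
    c=np.c_[52*np.cos(th),52*np.sin(th),0*th+8]
    e=proj(S,W(v,c));e2=proj(D,W(v,c))
    lo,hi=e.min(0),e.max(0)
    r=[lo[0]-(80/7+229.6),hi[0]-(326/7+229.6), hi[1]-(405/7+179.6)]
    r+=list(proj(S,W(v,[-60,0,159]))[0]-[190/7+229.6,75/7+179.6])
    r+=list(proj(D,W(v,[49,0,29]))[0]-[92/5+259.6,357/5+264.6])
    r+=list(.5*(proj(D,W(v,[-60,0,159]))[0]-[309,275]))
    return np.array(r)
best=min((least_squares(rs,[.4,.2,a]) for a in np.arange(-3,3,.5)),key=lambda r:r.cost)
print("stand",best.x*[1000,1000,57.3],best.cost,best.fun);np.save("stand.npy",best.x)
for n,(u,v) in dict(tape=(282,298),mill=(459,330),mug=(281,190)).items():
    d=R.from_rotvec(S["attitude"]).apply(np.linalg.inv(S["camera_matrix"])@[u,v,1]);print(n,S["position"]-d*S["position"][2]/d[2])
print(W(np.load("reg.npy"),[(0,75,93),(-88,75,93),(-29,15,55),(-29,-52,55)])*1000)
E
```

```text
reg [ 515.7  -251.55   33.4   -53.47] 13.963823718243672 [ 2.22  1.93 -0.47  1.74 -2.13 -3.35  0.12 -0.37  0.33  0.14]
stand [470.59 337.89  77.11] 0.8606918696233241 [-0.41  0.07 -1.04 -0.03 -0.09  0.27 -0.52 -0.1  -0.33]
tape [0.42 0.01 0.  ]
mill [ 0.73 -0.26  0.  ]
mug [0.62 0.54 0.  ]
[[ 474.41 -188.94   93.  ]
 [ 400.94 -237.38   93.  ]
 [ 483.23 -254.99   55.  ]
 [ 520.11 -310.93   55.  ]]
```

```bash
cat >> h.py <<'E'
def pose():
    s=bot.get_state();return s["ee_pos"],R.from_rotvec(s["ee_rot"])
def down(yaw): # tool z down, tool y at world angle yaw
    y=np.array([np.cos(yaw),np.sin(yaw),0]);z=np.array([0,0,-1.]);return R.from_matrix(np.c_[np.cross(y,z),y,z])
def go(p,r): # shift (tool mm), turn (deg) from the present pose
    p0,r0=pose(); print("turn",np.degrees((r0.inv()*r).as_rotvec()),"shift",r0.inv().apply(np.array(p)-p0)*1000)
def yawof(r): y=r.apply([0,1,0]); return np.degrees(np.arctan2(y[1],y[0]))
E
python3 - <<'E'
from h import *
p,r=pose();c=bot.get_calibration("wrist")
print("tool y yaw",yawof(r),"cam in tool",r.inv().apply(c["position"]-p)*1000,"look",r.inv().apply(R.from_rotvec(c["attitude"]).as_matrix().T).round(2))
S=bot.get_calibration("scene");D=bot.get_calibration("side")
def ray(c,u): return c["position"],R.from_rotvec(c["attitude"]).apply(np.linalg.inv(c["camera_matrix"])@[*u,1])
a,da=ray(S,(381,197));b,db=ray(D,(291,187))
t=np.linalg.lstsq(np.c_[da,-db],b-a,rcond=None)[0];print("spout",a+da*t[0],b+db*t[1])
reg=np.load("reg.npy")
g=W(reg,(-62,75,93))[0]
for k in(90,-90):go([g[0],g[1],.22],down(reg[2]+np.radians(k)))
E
```

```text
tool y yaw 71.10488252265452 cam in tool [  78.8    -0.11 -142.3 ] look [[-0.    1.    0.  ]
 [-0.95 -0.   -0.31]
 [-0.31 -0.    0.95]]
spout [0.69 0.02 0.21] [0.68 0.02 0.2 ]
turn [ -0.07  -0.04 -52.29] shift [-472.12 -598.8    11.51]
turn [ -0.04   0.08 127.71] shift [-472.12 -598.8    11.51]
```

```bash
python3 -m pendant '[0,0,-10,-38,-48,0,85, 0,0,-20,-76,-96,0,85, 0,0,-28,-114,-144,0,85, 0,0,-36,-152,-192,0,85, 0,0,-44,-190,-240,0,85, 0,0,-52,-228,-288,0,85, 0,0,-52,-266,-336,0,85, 0,0,-52,-304,-384,0,85]'
python3 - <<'E'
from h import *
print(bot.get_state()["joint_positions"])
reg=np.load("reg.npy"); g=W(reg,(-62,75,93))[0]
go([g[0],g[1],.235],down(reg[2]+np.radians(90)))
E
```

```text
t: 1.1
ee_pos: [0.3294, 0.0445, 0.2314]
ee_rot: [-0.896, 3.01, -0.0]
force: [2.1, 0.9, -0.4]
gripper_width: 0.0849
grasp_force: 0.0
[ 0.13 -0.1  -0.38  1.28 -0.   -0.44]
turn [-0.02  0.04 -0.23] shift [  68.34 -274.96   -3.52]
```

```bash
python3 -m pendant '[0,0,0,15,-58,0,85, 0,0,0,30,-116,0,85, 0,0,0,45,-174,0,85, 0,0,0,58,-225,0,85, 0,0,0,66,-262,0,85, 0,0,0,66,-264,0,85, 0,0,0,66,-264,0,85, 0,0,0,66,-264,0,85]'
python3 - <<'E'
from h import *
print(bot.get_state()["joint_positions"])
import pickle
c=bot.get_calibration("wrist");im=bot.grab_frame("wrist")
pickle.dump(c,open("w1.pkl","wb"));cv2.imwrite("pics/w1.png",im[:,:,::-1])
reg=np.load("reg.npy"); g=W(reg,(-62,75,93))[0]
go([g[0],g[1],.235],down(reg[2]+np.radians(90)))
E
```

```text
t: 2.1
ee_pos: [0.4178, -0.2099, 0.2314]
ee_rot: [0.897, -3.011, -0.0]
force: [0.5, -0.6, -0.1]
gripper_width: 0.0852
grasp_force: 0.0
[-0.47  0.14 -0.14  1.29  0.   -1.04]
turn [-0.01  0.   -0.22] shift [  3.24 -13.65  -3.47]
```

View pics/w1.png

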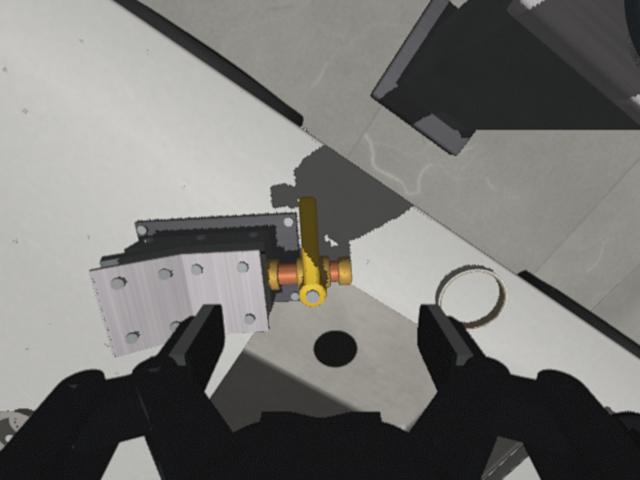

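The wrist view shows the pivot screw at (312,296), the handle end at (308,198), the cover's front-right corner at (263,252), its front-left corner at (91,270), and the pipe end at (351,271).

Run:
```python
from h import *
import pickle
S=bot.get_calibration("scene");C=pickle.load(open("w1.pkl","rb"))
px=np.array([(174,62),(74,208),(245,230),(612,302)])/5.+[304.6,294.6]
pw=np.array([(312.5,296),(308,198),(263,252),(91,270),(351,271)])
def res(v):
    a=proj(S,W(v[:3],[(0,75,103),(-86,75,93),(-41,29,81),(-41,-125,v[3]-6)]))-px
    b=proj(C,W(v[:3],[(0,75,103),(-88,75,101),(-41,29,87),(-41,-125,v[3]),(0,114,48)]))-pw
    return np.r_[.5*a.ravel(),b.ravel()]
r=least_squares(res,[*np.load("reg.npy"),.119*1000],loss="soft_l1")
print(r.x*[1000,1000,57.296,1]);print(r.fun.reshape(-1,2))
reg=r.x[:3];np.save("reg.npy",reg)
g=W(reg,(-64,75,93))[0];print(W(reg,(0,75,93))*1000)
go([g[0],g[1],.08],down(reg[2]+np.radians(90)))
```

```text
[ 518.37 -238.48   38.35   94.29]
[[-0.48 -0.21]
 [ 0.1   0.26]
 [-1.49 -3.29]
 [-0.17  0.95]
 [ 4.24  0.85]
 [-1.33  1.28]
 [-0.99  0.05]
 [-0.58 -0.61]
 [ 3.54 -1.85]]
[[ 471.84 -179.66   93.  ]]
turn [-0.01 -0.   -5.17] shift [  2.05  -9.99 151.53]
```

Run:
```python
import cv2
s=cv2.imread("pics/w1.png")
cv2.imwrite("pics/c3.png",cv2.resize(s[185:360,85:360],None,fx=2.9,fy=2.9,interpolation=cv2.INTER_CUBIC)[:600,:800])
```

```text
(no output)
```

View pics/c3.png

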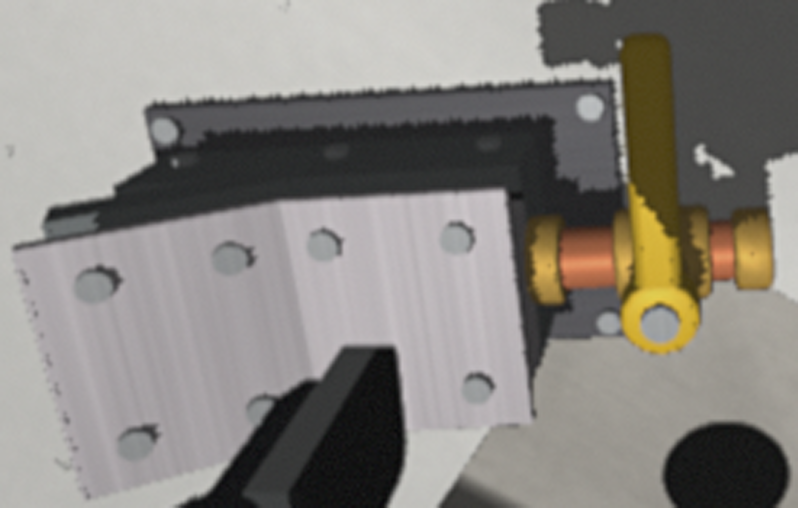

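The crop gives sharper points: cover front-right corner (505,188), kink (278,202), front-left corner (13,247), rear corners (533,424) and (90,497), pivot (660,323), handle end (645,36).

Run:
```python
from h import *
import pickle
S=bot.get_calibration("scene");C=pickle.load(open("w1.pkl","rb"))
px=np.array([(174,62),(74,208),(245,230),(425,295),(612,302)])/5.+[304.6,294.6]
pw=np.array([(660,323),(645,36),(505,188),(278,202),(13,247),(533,424),(90,497),(150,105),(613,83),(545,245)])/2.9+[84.8,184.8]
def res(v,w=.5):
    x0,y0,a,zt,k,ze,xr,xp,pl,pr=v
    a_=proj(S,W(v[:3],[(0,75,103),(-86,75,93),(-41,29,zt-6),(-41,k,zt-6),(-41,-125,ze-6)]))-px
    b=proj(C,W(v[:3],[(0,75,103),(-88,75,100),(-41,29,zt),(-41,k,zt),(-41,-125,ze),(xr,29,zt),(xr,-125,ze),(xp,pl,8),(xp,pr,8),(0,45,48)]))-pw
    b[9]*=.0
    return np.r_[w*a_.ravel(),b.ravel(),(zt-87)/3,(ze-118)/3]
v0=[.518,-.24,.63,87,-52,118,40,-50,-110,30]
for w in(.5,0):
    r=least_squares(res,v0,args=(w,),x_scale=[.01,.01,.01]+[5]*7)
    print(w,r.x*[1000,1000,57.296]+[0]*0 if 0 else (r.x[:3]*[1000,1000,57.296],r.x[3:]));print(r.fun[:-2].reshape(-1,2).T)
```

```text
0.5 (array([ 518.98, -240.81,   37.85]), array([  79.72,  -46.85,   97.07,   49.12,  -57.96, -121.58,   58.02]))
[[-0.02  0.4  -1.19 -1.24  0.23  1.86 -2.28  2.28 -0.39 -3.62  4.81 -2.58
   0.21 -0.21  0.  ]
 [-0.01  0.43 -1.69 -1.92  0.95  0.55  1.61 -0.83  0.61 -1.32  1.99 -1.81
   2.61 -2.58  0.  ]]
0 (array([ 518.64, -240.77,   37.89]), array([  81.7 ,  -45.77,   97.36,   48.61,  -57.74, -121.78,   57.82]))
[[-0.    0.   -0.   -0.    0.    2.1  -2.11  2.1   0.08 -3.66  4.72 -2.66
   0.22 -0.21  0.  ]
 [ 0.    0.   -0.   -0.    0.    0.23  1.23 -0.4   1.04 -1.37  2.43 -2.23
   2.67 -2.64  0.  ]]
```

Run:
```python
from h import *
import pickle
S=bot.get_calibration("scene");C=pickle.load(open("w1.pkl","rb"))
px=np.array([(174,62),(74,208),(245,230),(425,295),(612,302)])/5.+[304.6,294.6]
pw=np.array([(660,323),(645,36),(505,188),(278,202),(13,247),(533,424),(90,497),(150,105),(613,83)])/2.9+[84.8,184.8]
def res(v,w=.5):
    x0,y0,a,zt,k,yl,xr,xp,pl,pr,yr,s=v
    ze=zt+(k-yl)*.466
    a_=proj(S,W(v[:3],[(0,75,103),(-86,75,93),(-41,yr,zt-s),(-41,k,zt-s),(-41,yl,ze-s)]))-px
    b=proj(C,W(v[:3],[(0,75,103),(-88,75,100),(-41,yr,zt),(-41,k,zt),(-41,yl,ze),(xr,yr,zt),(xr,yl,ze),(xp,pl,8),(xp,pr,8)]))-pw
    return np.r_[w*a_.ravel(),b.ravel(),(zt-87)/3,(yr-29)/3,(s-6)/2]
v0=[.518,-.24,.63,87,-52,-125,40,-50,-110,30,29,6]
for w in(.5,0):
    r=least_squares(res,v0,args=(w,),x_scale=[.01,.01,.01]+[5]*9)
    print(r.x[:3]*[1000,1000,57.296],r.x[3:]);print(r.fun[:-3].reshape(-1,2).T)
    print(W(r.x[:3],(0,75,93)))
np.save("reg.npy",r.x[:3])
```

```text
[ 518.27 -242.29   36.64] [  81.11  -46.45 -111.17   45.97  -55.85 -121.74   57.56   26.81    8.73]
[[ 0.16  0.18 -0.81 -1.62 -3.42  1.04 -0.93 -0.34 -0.96  0.13  0.24 -0.7
   0.06 -0.06]
 [ 0.03  0.32 -1.13 -1.3  -1.85  0.72  1.66 -1.07 -1.37 -0.17 -0.46  0.61
   0.95 -0.94]]
[[ 0.47 -0.18  0.09]]
[ 517.25 -243.41   36.23] [  88.25  -42.43 -105.68   43.22  -54.14 -121.73   57.45   28.61    6.  ]
[[ 0.   -0.   -0.   -0.   -0.    0.64 -0.6   0.1  -0.07  0.84 -0.06 -0.88
   0.02 -0.02]
 [ 0.    0.   -0.   -0.   -0.   -0.21  0.5   0.12 -0.75  0.01  0.03  0.23
   0.38 -0.38]]
[[ 0.47 -0.18  0.09]]
```

Run:
```python
from h import *
reg=np.load("reg.npy");g=W(reg,(-62,75,93))[0]
go([g[0],g[1],.08],down(reg[2]+np.radians(90)))
```

```text
turn [-0.01  0.   -3.05] shift [  1.09 -10.84 151.53]
```

```bash
python3 -m pendant '[0,0,-3,1,-11,40,50, 0,0,-3,1,-11,80,50, 0,0,-3,1,-11,115,50, 0,0,-3,1,-11,140,50, 0,0,-3,1,-11,151,50, 0,0,-3,1,-11,151,22, 0,0,-3,1,-11,151,20, 0,0,-3,1,-11,151,20]'
python3 - <<'E'
from h import *
cv2.imwrite("pics/w2.png",bot.grab_frame("wrist")[:,:,::-1])
E
```

```text
t: 3.15
ee_pos: [0.4239, -0.2209, 0.0813]
ee_rot: [-0.973, 2.986, -0.002]
force: [-0.6, -0.6, 0.3]
gripper_width: 0.0196
grasp_force: 0.0
```

View pics/w2.png

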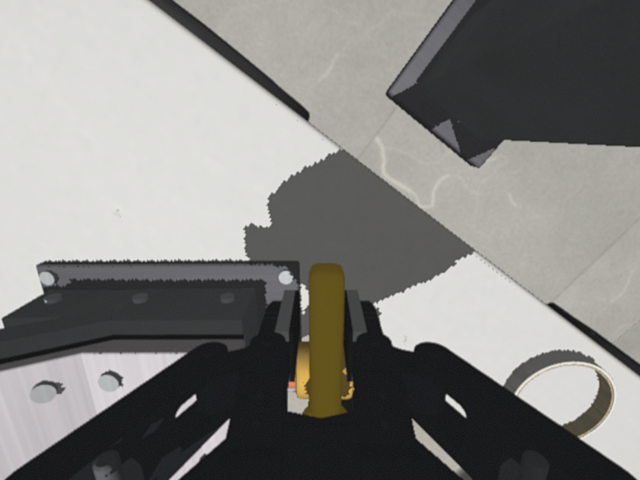

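The bar is centred between the fingers, about column 325, so I'll swing it open.

```bash
python3 -m pendant '[0,0,6,0,6.5,0,20, 0,0,12,-1.4,12.9,0,20, 0,0,18,-3,19.2,0,20, 0,0,24,-5.4,25.2,0,20, 0,0,30,-8.3,31,0,20, 0,0,36,-11.8,36.4,0,20, 0,0,42,-15.9,41.5,0,20, 0,0,48,-20.5,46.1,0,20]'; python3 -m pendant '[0,0,6,0,6.5,0,20, 0,0,12,-1.4,12.9,0,20, 0,0,18,-3,19.2,0,20, 0,0,24,-5.4,25.2,0,20, 0,0,30,-8.3,31,0,20, 0,0,36,-11.8,36.4,0,20, 0,0,42,-15.9,41.5,0,20, 0,0,46,-19,44.6,0,20]'
python3 - <<'E'
from h import *
cv2.imwrite("pics/w3.png",bot.grab_frame("wrist")[:,:,::-1])
reg=np.load("reg.npy");p,r=pose()
print(R.from_euler('z',-reg[2]).apply(p-[reg[0],reg[1],0])*1000, yawof(r)-np.degrees(reg[2]))
print(bot.get_state()["force"])
E
```

```text
t: 4.2
ee_pos: [0.4125, -0.1716, 0.0807]
ee_rot: [-0.332, -3.124, 0.002]
force: [-1.4, -1.6, 0.4]
gripper_width: 0.0203
grasp_force: 1.1
t: 5.2
ee_pos: [0.4391, -0.1322, 0.0804]
ee_rot: [-1.524, -2.745, 0.005]
force: [-14.4, -15.5, 4.4]
gripper_width: 0.0201
grasp_force: 10.1
[  2.21 135.79  80.34] -4.497371307056639
[-7.95 -6.34  4.02]
```

View pics/w3.png

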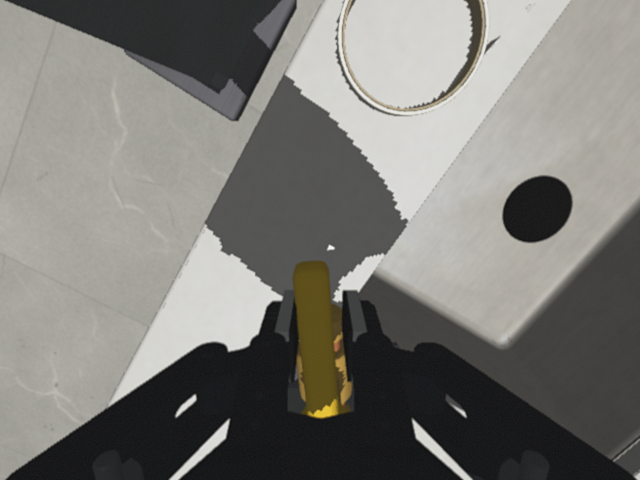

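The handle sits in line with the pipe, at its stop. I'll back off and lift.

```bash
python3 -m pendant '[0,0,-3,0,-3,0,24, 0,0,-3,0,-3,0,36, 0,0,-3,0,-3,0,45, 0,0,-3,0,-3,-20,45, 0,0,-3,0,-3,-60,60, 0,0,-3,0,-3,-110,85, 0,0,-3,0,-3,-165,85, 0,0,-3,0,-3,-200,85]'
python3 - <<'E'
from h import *
st=np.load("stand.npy");g=W(st,(-36,0,130))[0]
go([g[0],g[1],.29],down(st[2]+np.radians(90)))
E
```

```text
t: 6.25
ee_pos: [0.4385, -0.1333, 0.2831]
ee_rot: [1.448, 2.785, 0.001]
force: [1.2, -0.2, -0.3]
gripper_width: 0.0847
grasp_force: 0.0
turn [  -0.1     0.18 -132.05] shift [343.1  270.19  -7.21]
```

```bash
python3 -m pendant '[0,0,-10,35,28,0,85, 0,0,-20,80,63,0,85, 0,0,-30,125,98,0,85, 0,0,-40,170,133,0,85, 0,0,-50,215,170,0,85, 0,0,-60,260,205,0,85, 0,0,-70,305,240,0,85, 0,0,-80,343,270,0,85]';  python3 -m pendant '[0,0,-10,0,0,0,85, 0,0,-20,0,0,0,85, 0,0,-30,0,0,0,85, 0,0,-40,0,0,0,85, 0,0,-50,0,0,0,85, 0,0,-52,0,0,0,85, 0,0,-52,0,0,0,85, 0,0,-52,0,0,0,85]'
python3 - <<'E'
from h import *
import pickle
pickle.dump(bot.get_calibration("wrist"),open("w4.pkl","wb"))
cv2.imwrite("pics/w4.png",bot.grab_frame("wrist")[:,:,::-1])
st=np.load("stand.npy");g=W(st,(-36,0,130))[0]
go([g[0],g[1],.111],down(st[2]+np.radians(90)))
C=pickle.load(open("w4.pkl","rb"));print(proj(C,W(st,[(-60,0,159),(49,0,29)])))
E
```

```text
t: 7.25
ee_pos: [0.4614, 0.305, 0.2803]
ee_rot: [-0.692, 3.064, 0.0]
force: [0.4, 0.6, -0.1]
gripper_width: 0.0849
grasp_force: 0.0
t: 8.25
ee_pos: [0.4616, 0.3027, 0.2803]
ee_rot: [1.955, -2.459, 0.0]
force: [-0.0, -0.2, -0.0]
gripper_width: 0.0851
grasp_force: 0.0
turn [ 0.   -0.01 -0.11] shift [ -0.35  -0.9  169.29]
[[320.53 205.25]
 [320.81 268.71]]
```

View pics/w4.png

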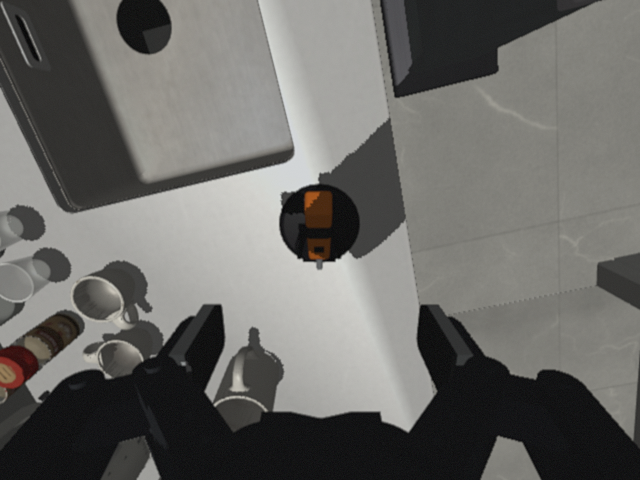

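Handle end is at (318,196) and the tip at (319,267), within 2 px of the prediction, so I'll descend and grip.

```bash
python3 -m pendant '[0,0,0,0,-2,45,85, 0,0,0,0,-2,90,85, 0,0,0,0,-2,125,80, 0,0,0,0,-2,150,70, 0,0,0,0,-2,165,60, 0,0,0,0,-2,169,50, 0,0,0,0,-2,169,45, 0,0,0,0,-2,169,40]'; python3 -m pendant '[0,0,0,0,0,0,30, 0,0,0,0,0,0,26, 0,0,0,0,0,0,22, 0,0,0,0,0,0,16, 0,0,0,0,0,0,10, 0,0,0,0,0,0,10, 0,0,0,0,0,0,10, 0,0,0,0,0,0,10]'
```

```text
t: 9.3
ee_pos: [0.4641, 0.3026, 0.1122]
ee_rot: [-1.957, 2.456, -0.0]
force: [1.0, 1.0, 0.0]
gripper_width: 0.0399
grasp_force: 0.0
t: 10.3
ee_pos: [0.4636, 0.3023, 0.1116]
ee_rot: [-1.958, 2.457, -0.0]
force: [-1.5, -0.7, 5.4]
gripper_width: 0.0215
grasp_force: 58.8
```

```bash
cat >> h.py <<'E'
def tcp_for(tip,lean=4.):  # TCP pose that puts the ball at tip (regulator mm)
    reg=np.load("reg.npy");t=np.load("ttool.npy");Rs=down(reg[2]+np.pi/2)*R.from_euler('y',-lean,degrees=True)
    return W(reg,tip)[0]-Rs.apply(t),Rs
def tip_now():
    p,r=pose();reg=np.load("reg.npy");w=p+r.apply(np.load("ttool.npy"))
    return R.from_euler('z',-reg[2]).apply(w-[reg[0],reg[1],0])*1000
E
python3 - <<'E'
from h import *
p,r=pose();st=np.load("stand.npy")
t=r.inv().apply(W(st,(49,0,29))[0]-p);t[1]=0;np.save("ttool.npy",t);np.save("phome.npy",np.r_[p,r.as_rotvec()]);print(t)
E
python3 -m pendant '[0,0,0,0,0,-8,10, 0,0,0,0,0,-25,10, 0,0,0,0,0,-50,10, 0,0,0,0,0,-80,10, 0,0,0,0,0,-110,10, 0,0,0,0,0,-135,10, 0,0,0,0,0,-145,10, 0,0,0,0,0,-145,10]'
python3 - <<'E'
from h import *
p,_=tcp_for((-29-100,18,55+100));print(p);go(*tcp_for((-29-100,18,55+100)))
E
```

```text
[-0.09  0.    0.08]
t: 11.3
ee_pos: [0.4637, 0.3023, 0.2564]
ee_rot: [-1.958, 2.457, -0.0]
force: [0.2, 0.7, -1.2]
gripper_width: 0.0212
grasp_force: 58.7
[ 0.33 -0.36  0.23]
turn [ 1.41 -3.81 40.86] shift [674.44 -16.51  24.75]
```

```bash
python3 -m pendant '[0,0,5,30,0,0,10, 0,0,10,75,0,0,10, 0,0,15,130,0,0,10, 0,0,20,185,0,0,10, 0,0,25,240,0,0,10, 0,0,30,295,0,0,10, 0,0,35,350,0,0,10, 0,0,40,405,0,0,10]'
python3 - <<'E'
from h import *
go(*tcp_for((-129,18,155)))
E
```

```text
t: 12.3
ee_pos: [0.372, -0.094, 0.2553]
ee_rot: [0.995, -2.979, -0.001]
force: [0.7, -0.4, -0.3]
gripper_width: 0.0212
grasp_force: 58.7
turn [ 0.07 -4.05  0.73] shift [ 193.32 -185.94   23.87]
```

```bash
python3 -m pendant '[0,0,0.5,35,-34,0,10, 0,-1,0.5,70,-68,0,10, 0,-2,0.5,105,-101,10,10, 0,-3,0.5,140,-134,15,10, 0,-4,0.5,170,-163,20,10, 0,-4,0.5,187,-180,24,10, 0,-4,0.5,187,-180,24,10, 0,-4,0.5,187,-180,24,10]'
python3 - <<'E'
from h import *
import pickle
c=bot.get_calibration("wrist");pickle.dump(c,open("w5.pkl","wb"));im=bot.grab_frame("wrist")[:,:,::-1].copy()
print(tip_now());p,r=pose();reg=np.load("reg.npy")
go(*tcp_for((-50,18,76)))
print("tip px",proj(c,p+r.apply(np.load("ttool.npy"))))
k=proj(c,W(reg,[(-29,16,55),(-29,-50,55),(-29,-111,83.5),(-41,29,81),(-41,-45,81)]));print(k)
for q in k:cv2.circle(im,(int(q[0]),int(q[1])),2,(0,0,255),-1)
cv2.imwrite("pics/w5.png",im)
E
```

```text
t: 13.3
ee_pos: [0.3323, -0.3481, 0.2316]
ee_rot: [-0.966, 2.92, 0.037]
force: [-0.0, 0.1, -0.8]
gripper_width: 0.0212
grasp_force: 58.8
[-119.97   25.59  155.53]
turn [0.1 0.  0.4] shift [-64.2   -7.44  84.21]
tip px [[321.7  351.76]]
[[312.46 355.72]
 [255.6  355.46]
 [194.51 373.41]
 [324.   363.57]
 [255.23 363.26]]
```

View pics/w5.png

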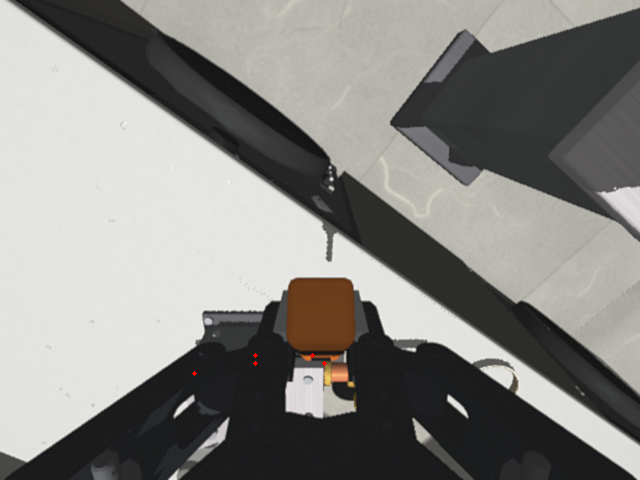

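```bash
python3 -m pendant '[0,0,0.3,-13,-3,17,10, 0,0,0.3,-26,-6,34,10, 0,0,0.3,-38,-7,50,10, 0,0,0.3,-50,-7,65,10, 0,0,0.3,-58,-7,76,10, 0,0,0.3,-64,-7,84,10, 0,0,0.3,-64,-7,84,10, 0,0,0.3,-64,-7,84,10]'
python3 - <<'E'
from h import *
print(tip_now(),bot.get_state()["force"],bot.get_state()["ft_torque"])
go(*tcp_for((-36,18,61.5)));go(*tcp_for((-29,18,55)))
E
```

```text
t: 14.35
ee_pos: [0.3928, -0.3132, 0.1534]
ee_rot: [-0.958, 2.922, 0.034]
force: [0.5, -0.2, -1.0]
gripper_width: 0.0216
grasp_force: 58.8
[-50.89  17.36  76.9 ] [ 0.54 -0.18 -1.05] [-0.07  0.05 -0.06]
turn [ 0.01 -0.    0.07] shift [-13.77   0.74  16.41]
turn [ 0.01 -0.    0.07] shift [-20.3    0.73  23.38]
```

```bash
python3 -m pendant '[0,0,0,-3,0,4,10, 0,0,0,-6,0,8,10, 0,0,0,-9,1,11,10, 0,0,0,-12,1,14,10, 0,0,0,-14,1,16.4,10, 0,0,0,-14,1,16.4,10, 0,0,0,-14,1,16.4,10, 0,0,0,-14,1,16.4,10]'
python3 - <<'E'
from h import *
print(tip_now(),bot.get_state()["force"],bot.get_state()["ft_torque"])
E
```

```text
t: 15.35
ee_pos: [0.4043, -0.3033, 0.1377]
ee_rot: [-0.958, 2.922, 0.034]
force: [0.5, -0.4, -0.3]
gripper_width: 0.0211
grasp_force: 58.8
[-35.69  18.54  61.29] [ 0.47 -0.37 -0.27] [-0.03  0.08  0.03]
```

```bash
python3 -m pendant '[0,0,0,0,0,1,10, 0,0,0,0,0,2,10, 0,0,0,0.2,0,3,10, 0,0,0,0.3,0,4,10, 0,0,0,0.3,0,5,10, 0,0,0,0.4,0,6,10, 0,0,0,0.4,0,6,10, 0,0,0,0.4,0,6,10]'
python3 - <<'E'
from h import *
print(tip_now(),bot.get_state()["force"],bot.get_state()["ft_torque"])
E
```

```text
t: 16.35
ee_pos: [0.4043, -0.3032, 0.1316]
ee_rot: [-0.958, 2.922, 0.034]
force: [0.1, -0.3, 0.3]
gripper_width: 0.0212
grasp_force: 58.8
[-35.62  18.68  55.17] [ 0.13 -0.29  0.3 ] [-0.    0.03  0.  ]
```

```bash
python3 -m pendant '[0,0,0,-1,0,0,10, 0,0,0,-2,0,0.1,10, 0,0,0,-3,0,0.2,10, 0,0,0,-4,0,0.3,10, 0,0,0,-5,0,0.3,10, 0,0,0,-6,0,0.4,10, 0,0,0,-6,0,0.4,10, 0,0,0,-6,0,0.4,10]'
python3 - <<'E'
from h import *
print(tip_now(),bot.get_state()["force"],bot.get_state()["ft_torque"])
E
```

```text
t: 17.35
ee_pos: [0.4092, -0.2996, 0.1317]
ee_rot: [-0.958, 2.922, 0.034]
force: [0.1, 0.4, -1.0]
gripper_width: 0.0212
grasp_force: 58.8
[-29.61  18.7   55.19] [ 0.12  0.36 -0.97] [-0.06  0.05 -0.02]
```

```bash
python3 -m pendant '[0,0,0,-0.5,0,0,10, 0,0,0,-1,0,0,10, 0,0,0,-1.5,0,0,10, 0,0,0,-2,0,0,10, 0,0,0,-2.5,0,0.1,10, 0,0,0,-3,0,0.2,10, 0,0,0,-3,0,0.2,10, 0,0,0,-3,0,0.2,10]'
python3 - <<'E'
from h import *
s=bot.get_state();print(tip_now(),s["force"],s["ft_torque"])
E
python3 -m pendant '[0,0,0,0,0,0.5,10, 0,0,0,0,0,1,10, 0,0,0,0,0,1.5,10, 0,0,0,0,0,2,10, 0,0,0,0,0,2.5,10, 0,0,0,0,0,3,10, 0,0,0,0,0,3,10, 0,0,0,0,0,3,10]'
python3 - <<'E'
from h import *
s=bot.get_state();print(tip_now(),s["force"],s["ft_torque"])
E
```

```text
t: 18.35
ee_pos: [0.4116, -0.2979, 0.1316]
ee_rot: [-0.958, 2.922, 0.034]
force: [-0.0, 0.6, -0.3]
gripper_width: 0.0212
grasp_force: 58.8
[-26.63  18.68  55.17] [-0.05  0.6  -0.26] [-0.07  0.12 -0.05]
t: 19.35
ee_pos: [0.4118, -0.2985, 0.1298]
ee_rot: [-0.957, 2.922, 0.031]
force: [-6.1, -1.7, 11.5]
gripper_width: 0.0213
grasp_force: 60.4
[-26.85  17.9   53.35] [-6.08 -1.73 11.52] [0.11 0.79 0.2 ]
```

Contact is found: the ledge at about z 54 and the wall at about x −27 in my coordinates. I'll ease off and draw along the joint.

```bash
python3 -m pendant '[0,0,0,0.5,0,-1.6,10, 0,0,0,0.7,-3.6,-2.4,10, 0,0,0,0.7,-7.2,-2.4,10, 0,0,0,0.7,-10.8,-2.4,10, 0,0,0,0.7,-14.4,-2.4,10, 0,0,0,0.7,-18,-2.4,10, 0,0,0,0.7,-21.6,-2.4,10, 0,0,0,0.7,-25.2,-2.4,10]'
python3 - <<'E'
from h import *
s=bot.get_state();print(tip_now(),s["force"],s["ft_torque"])
r=pose()[1];reg=np.load("reg.npy")
for v in((0,-1,0),(0,-np.cos(np.radians(25)),np.sin(np.radians(25)))):print(r.inv().apply(R.from_euler('z',reg[2]).apply(v)))
E
```

```text
t: 20.35
ee_pos: [0.4261, -0.3188, 0.131]
ee_rot: [-0.958, 2.922, 0.034]
force: [-0.2, 1.5, 0.1]
gripper_width: 0.0213
grasp_force: 58.9
[-27.27  -6.8   54.49] [-0.18  1.53  0.15] [0.11 0.06 0.1 ]
[ 0. -1. -0.]
[-0.03 -0.91 -0.42]
```

```bash
python3 -m pendant '[0,0,0,0,-3.7,0,10, 0,0,0,0,-7.4,0,10, 0,0,0,0,-11.1,0,10, 0,0,0,0,-14.8,0,10, 0,0,0,0,-18.5,0,10, 0,0,0,0,-22.2,0,10, 0,0,0,0,-25.9,0,10, 0,0,0,0,-29.6,0,10]'
python3 - <<'E'
from h import *
s=bot.get_state();print(tip_now(),s["force"],s["ft_torque"])
E
```

```text
t: 21.35
ee_pos: [0.4437, -0.3426, 0.131]
ee_rot: [-0.958, 2.922, 0.034]
force: [0.5, 0.2, -0.1]
gripper_width: 0.0217
grasp_force: 58.9
[-27.19 -36.35  54.5 ] [ 0.5   0.24 -0.1 ] [0.18 0.11 0.04]
```

```bash
python3 -m pendant '[0,0,0,0,-3.6,0,10, 0,0,0,0,-7.2,0,10, 0,0,0,0,-10.8,0,10, 0,0,0,0,-14.2,-0.8,10, 0,0,0,-0.1,-17.5,-2.3,10, 0,0,0,-0.2,-20.9,-3.9,10, 0,0,0,-0.4,-24.2,-5.4,10, 0,0,0,-0.5,-27.6,-7,10]'
python3 - <<'E'
from h import *
s=bot.get_state();print(tip_now(),s["force"],s["ft_torque"])
E
```

```text
t: 22.35
ee_pos: [0.46, -0.3649, 0.1381]
ee_rot: [-0.958, 2.922, 0.034]
force: [-0.0, -0.2, -0.6]
gripper_width: 0.0212
grasp_force: 58.7
[-27.15 -64.    61.63] [-0.05 -0.21 -0.57] [-0.01  0.14 -0.03]
```

```bash
python3 -m pendant '[0,0,0,-0.1,-3.4,-1.5,10, 0,0,0,-0.2,-6.7,-3.1,10, 0,0,0,-0.3,-10,-4.6,10, 0,0,0,-0.4,-13.4,-6.2,10, 0,0,0,-0.5,-16.7,-7.7,10, 0,0,0,-0.6,-20.1,-9.3,10, 0,0,0,-0.8,-23.4,-10.8,10, 0,0,0,-0.9,-26.8,-12.4,10]'
python3 - <<'E'
from h import *
s=bot.get_state();print(tip_now(),s["force"],s["ft_torque"])
E
```

```text
t: 23.35
ee_pos: [0.4759, -0.3864, 0.1505]
ee_rot: [-0.958, 2.922, 0.034]
force: [-0.5, 0.6, -0.5]
gripper_width: 0.0212
grasp_force: 58.8
[-27.05 -90.71  74.02] [-0.48  0.59 -0.52] [0.02 0.09 0.05]
```

```bash
python3 -m pendant '[0,0,0,-0.1,-3.4,-1.5,10, 0,0,0,-0.2,-6.7,-3.1,10, 0,0,0,-0.3,-10,-4.6,10, 0,0,0,-0.4,-13.4,-6.2,10, 0,0,0,-0.5,-16.7,-7.7,10, 0,0,0,-0.6,-20.1,-9.3,10, 0,0,0,-0.8,-22.4,-10.4,10, 0,0,0,-0.8,-22.4,-10.4,10]'
python3 - <<'E'
from h import *
s=bot.get_state();print(tip_now(),s["force"],s["ft_torque"])
go(*tcp_for((-130,-113,200)))
E
```

```text
t: 24.35
ee_pos: [0.4893, -0.4045, 0.1609]
ee_rot: [-0.958, 2.922, 0.034]
force: [-0.4, 0.2, -0.0]
gripper_width: 0.0213
grasp_force: 58.8
[ -26.93 -113.36   84.46] [-0.38  0.25 -0.01] [-0.01  0.01 -0.  ]
turn [ 0.01 -0.    0.07] shift [  94.76    0.62 -122.45]
```

```bash
python3 -m pendant '[0,0,0,0,0,0.5,10, 0,0,0,0,0,1,10, 0,0,0,0,0,1.5,10, 0,0,0,0,0,2,10, 0,0,0,0,0,2.5,10, 0,0,0,0,0,3,10, 0,0,0,0,0,3,10, 0,0,0,0,0,3,10]'
python3 - <<'E'
from h import *
s=bot.get_state();print(tip_now(),s["force"],s["ft_torque"])
E
```

```text
t: 25.35
ee_pos: [0.4891, -0.4045, 0.1592]
ee_rot: [-0.958, 2.922, 0.032]
force: [-5.5, -1.2, 12.1]
gripper_width: 0.0208
grasp_force: 60.4
[ -27.16 -113.29   82.77] [-5.53 -1.24 12.05] [0.51 0.57 0.24]
```

Contact came 1 mm below the path, so the tip followed the corner. Next I retract along the wand axis and return to the stand.

```bash
python3 -m pendant '[0,0,0,3,0,-5,10, 0,0,0,9,0,-12,10, 0,0,0,20,0,-24,10, 0,0,0,35,0,-40,10, 0,0,0,55,0,-62,10, 0,0,0,75,0,-87,10, 0,0,0,90,0,-115,10, 0,0,0,95,0,-130,10]'
python3 - <<'E'
from h import *
h=np.load("phome.npy");go([h[0],h[1],h[2]+.145],R.from_rotvec(h[3:]));print(tip_now())
E
```

```text
t: 26.35
ee_pos: [0.4045, -0.467, 0.2831]
ee_rot: [-0.955, 2.922, 0.031]
force: [0.4, -0.8, -1.7]
gripper_width: 0.0211
grasp_force: 58.7
turn [ -1.52   3.77 -40.88] shift [-499.11  585.85   60.43]
[-132.3  -113.89  206.67]
```

```bash
python3 -m pendant '[0,0,-3,-18,21,2,10, 0,0,-6,-50,59,6,10, 0,0,-9,-88,103,11,10, 0,0,-12,-126,148,15,10, 0,0,-15,-164,193,20,10, 0,0,-18,-202,237,24,10, 0,0,-21,-240,282,29,10, 0,0,-24,-275,323,33,10]'
python3 - <<'E'
from h import *
h=np.load("phome.npy");go([h[0],h[1],h[2]+.145],R.from_rotvec(h[3:]))
E
```

```text
t: 27.35
ee_pos: [0.437, -0.0396, 0.2676]
ee_rot: [-1.545, 2.655, 0.012]
force: [1.7, -0.4, -1.9]
gripper_width: 0.0213
grasp_force: 58.9
turn [ -2.14   3.41 -16.69] shift [-309.27  146.22   26.84]
```

```bash
python3 -m pendant '[0,0.5,-3,-45,21,4,10, -0.5,1,-6,-95,45,8,10, -1,1.5,-9,-145,69,13,10, -1.5,2,-12,-195,92,17,10, -1.8,3,-15,-245,116,21,10, -2.1,3.4,-16.7,-285,135,25,10, -2.1,3.4,-16.7,-304,144,26,10, -2.1,3.4,-16.7,-304,144,26,10]'; python3 -m pendant '[0,0,0,0,0,0,10, 0,0,0,0,0,0,10, 0,0,0,0,0,0,10, 0,0,0,0,0,0,10, 0,0,0,0,0,0,10, 0,0,0,0,0,0,10, 0,0,0,0,0,0,10, 0,0,0,0,0,0,10]';python3 - <<'E'
from h import *
h=np.load("phome.npy");go(h[:3],R.from_rotvec(h[3:]));print(h[:3])
E
```

```text
t: 28.35
ee_pos: [0.4637, 0.2953, 0.2565]
ee_rot: [1.957, -2.457, 0.0]
force: [0.3, 0.3, -0.7]
gripper_width: 0.0215
grasp_force: 58.9
t: 29.35
ee_pos: [0.4638, 0.2947, 0.2568]
ee_rot: [-1.956, 2.458, -0.0]
force: [0.1, -0.4, -0.6]
gripper_width: 0.0211
grasp_force: 58.9
turn [-0.   -0.01 -0.09] shift [ -7.37   1.96 145.17]
[0.46 0.3  0.11]
```

```bash
python3 -m pendant '[0,0,0,-7.4,2,10,10, 0,0,0,-7.4,2,35,10, 0,0,0,-7.4,2,60,10, 0,0,0,-7.4,2,85,10, 0,0,0,-7.4,2,105,10, 0,0,0,-7.4,2,118,10, 0,0,0,-7.4,2,127,10, 0,0,0,-7.4,2,134,10]'; python3 -m pendant '[0,0,0,0,0,2.5,10, 0,0,0,0,0,5,10, 0,0,0,0,0,7,10, 0,0,0,0,0,9,10, 0,0,0,0,0,10,10, 0,0,0,0,0,10.7,10, 0,0,0,0,0,10.7,10, 0,0,0,0,0,10.7,10]'
python3 - <<'E'
from h import *
s=bot.get_state();print(s["force"]);h=np.load("phome.npy");go(h[:3],R.from_rotvec(h[3:]))
E
```

```text
t: 30.35
ee_pos: [0.4637, 0.3025, 0.1225]
ee_rot: [-1.956, 2.458, -0.0]
force: [0.6, -0.8, -0.9]
gripper_width: 0.0215
grasp_force: 58.9
t: 31.35
ee_pos: [0.4637, 0.3023, 0.1121]
ee_rot: [-1.956, 2.458, -0.0]
force: [0.1, -0.9, -0.9]
gripper_width: 0.0211
grasp_force: 58.9
[ 0.13 -0.92 -0.92]
turn [-0.01 -0.   -0.1 ] shift [0.03 0.05 0.57]
```

Back at the grasp height with no load. I'll release, then lift.

```bash
python3 -m pendant '[0,0,0,0,0,0.5,20, 0,0,0,0,0,0.5,24, 0,0,0,0,0,0.5,30, 0,0,0,0,0,0.5,40, 0,0,0,0,0,0.5,50, 0,0,0,0,0,0.5,60, 0,0,0,0,0,0.5,70, 0,0,0,0,0,0.5,75]'; python3 -m pendant '[0,0,0,0,0,-10,80, 0,0,0,0,0,-30,85, 0,0,0,0,0,-60,85, 0,0,0,0,0,-95,85, 0,0,0,0,0,-135,85, 0,0,0,0,0,-165,85, 0,0,0,0,0,-169,85, 0,0,0,0,0,-169,85]'
python3 - <<'E'
from h import *
import pickle
c=bot.get_calibration("wrist");im=bot.grab_frame("wrist")[:,:,::-1].copy()
a=cv2.imread("pics/w4.png")
o=np.hstack([cv2.resize(x[160:310,250:390],None,fx=2.8,fy=2.8,interpolation=cv2.INTER_CUBIC) for x in(a,im)])
cv2.imwrite("pics/w6.png",o);print(o.shape)
reg=np.load("reg.npy");g=W(reg,(0,75+62,93))[0]
go([g[0],g[1],.23],down(reg[2]+np.radians(0)))
E
```

```text
t: 32.35
ee_pos: [0.4636, 0.3023, 0.1116]
ee_rot: [-1.956, 2.458, -0.0]
force: [0.2, -0.7, 0.2]
gripper_width: 0.0751
grasp_force: 0.0
t: 33.35
ee_pos: [0.4635, 0.3023, 0.2806]
ee_rot: [-1.956, 2.458, -0.0]
force: [1.0, 1.3, -0.4]
gripper_width: 0.0852
grasp_force: 0.0
(420, 784, 3)
turn [ -0.03  -0.05 130.78] shift [429.88 -71.51  50.17]
```

View pics/w6.png

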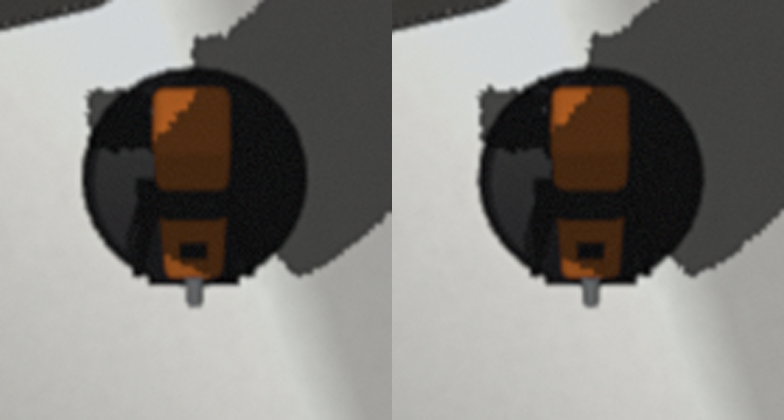

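The wand lies in the stand just as before. Next, the cock again.

```bash
python3 -m pendant '[0,0,10,35,-6,0,70, 0,0,20,90,-15,0,50, 0,0,30,145,-24,0,50, 0,0,40,200,-33,10,50, 0,0,50,255,-42,20,50, 0,0,60,310,-52,30,50, 0,0,70,365,-61,40,50, 0,0,80,415,-69,50,50]'; python3 -m pendant '[0,0,10,0,0,0,50, 0,0,20,0,0,0,50, 0,0,30,0,0,0,50, 0,0,40,0,0,0,50, 0,0,50,0,0,0,50, 0,0,50.8,0,0,0,50, 0,0,50.8,0,0,0,50, 0,0,50.8,0,0,0,50]'
python3 - <<'E'
from h import *
reg=np.load("reg.npy");g=W(reg,(0,75+62,93))[0]
go([g[0],g[1],.08],down(reg[2]))
E
```

```text
t: 34.4
ee_pos: [0.4365, -0.1193, 0.2293]
ee_rot: [-0.092, -3.139, -0.001]
force: [1.7, 0.1, -0.4]
gripper_width: 0.0499
grasp_force: 0.0
t: 35.4
ee_pos: [0.4374, -0.1176, 0.2304]
ee_rot: [-1.418, -2.803, -0.0]
force: [-0.3, -0.2, -0.5]
gripper_width: 0.0501
grasp_force: 0.0
turn [-0.   -0.01  0.11] shift [-11.7   -9.98 150.36]
```

```bash
python3 -m pendant '[0,0,0,-12,-10,40,50, 0,0,0,-12,-10,80,50, 0,0,0,-12,-10,115,50, 0,0,0,-12,-10,140,50, 0,0,0,-12,-10,150,50, 0,0,0,-12,-10,150,30, 0,0,0,-12,-10,150,20, 0,0,0,-12,-10,150,20]'; python3 -m pendant '[0,0,-6,0,-6.5,0,20, 0,0,-12,-1.4,-12.9,0,20, 0,0,-18,-3,-19.2,0,20, 0,0,-24,-5.4,-25.2,0,20, 0,0,-30,-8.3,-31,0,20, 0,0,-36,-11.8,-36.4,0,20, 0,0,-42,-15.9,-41.5,0,20, 0,0,-48,-20.5,-46.1,0,20]'; python3 -m pendant '[0,0,-6,0,-6.5,0,20, 0,0,-12,-1.4,-12.9,0,20, 0,0,-18,-3,-19.2,0,20, 0,0,-24,-5.4,-25.2,0,20, 0,0,-30,-8.3,-31,0,20, 0,0,-36,-11.8,-36.4,0,20, 0,0,-42,-15.9,-41.5,0,20, 0,0,-46,-19,-44.6,0,20]'
python3 - <<'E'
from h import *
reg=np.load("reg.npy");p,r=pose()
print(R.from_euler('z',-reg[2]).apply(p-[reg[0],reg[1],0])*1000, yawof(r)-np.degrees(reg[2]))
E
```

```text
t: 36.4
ee_pos: [0.4372, -0.1334, 0.0815]
ee_rot: [1.42, 2.8, 0.001]
force: [-0.5, 1.0, -0.0]
gripper_width: 0.0198
grasp_force: 0.0
t: 37.4
ee_pos: [0.4121, -0.1771, 0.0814]
ee_rot: [0.153, 3.136, 0.0]
force: [1.0, 2.1, 1.2]
gripper_width: 0.0203
grasp_force: 1.0
t: 38.4
ee_pos: [0.4249, -0.2213, 0.0808]
ee_rot: [-1.085, 2.948, 0.007]
force: [-6.1, 20.0, 10.5]
gripper_width: 0.0202
grasp_force: 9.6
[-61.44  72.43  80.76] 94.17198244887749
```

```bash
python3 -m pendant '[0,0,3,0,3,0,24, 0,0,3,0,3,0,36, 0,0,3,0,3,0,45, 0,0,3,0,3,-20,45, 0,0,3,0,3,-60,50, 0,0,3,0,3,-110,60, 0,0,3,0,3,-150,70, 0,0,3,0,3,-151,70]'
python3 - <<'E'
from h import *
import pickle
C1=pickle.load(open("w1.pkl","rb"));a=cv2.imread("pics/w1.png")
c=bot.get_calibration("wrist");b=bot.grab_frame("wrist")[:,:,::-1].copy()
reg=np.load("reg.npy")
for C,im in((C1,a),(c,b)):
    # rectify onto the handle-top plane, regulator frame, 2 px/mm: x -100..10, y 50..100
    L=[(-100,30,101),(10,30,101),(10,120,101),(-100,120,101)]
    H=cv2.getPerspectiveTransform(proj(C,W(reg,L)).astype(np.float32),np.float32([(0,0),(220,0),(220,180),(0,180)]))
    w=cv2.warpPerspective(im,H,(220,180));h=cv2.cvtColor(w,cv2.COLOR_BGR2HSV)
    m=(h[...,0]>18)&(h[...,0]<32)&(h[...,1]>150)
    m[:,:15]=0;m[:,130:]=0;m[:60]=0;m[130:]=0
    y,x=np.nonzero(m);k=np.polyfit(x,y,1);print(m.sum(),"angle",np.degrees(np.arctan(k[0])),"y at -60:",np.polyval(k,80)/2+30)
s=bot.get_state();print(s["t"],s["force"])
E
```

```text
t: 39.4
ee_pos: [0.4254, -0.2218, 0.2346]
ee_rot: [-1.002, 2.973, -0.007]
force: [0.1, -0.1, -0.3]
gripper_width: 0.0698
grasp_force: 0.0
2761 angle -0.8270525415516121 y at -60: 74.96870818134789
2748 angle 0.2832224316026658 y at -60: 73.96721733051655
39.45 [-0.11 -0.92 -0.39]
```

```bash
python3 -c "
from cell import bot
print(bot.sign_off())"
```

```text
the job is handed in; nothing more can be done
None
```

The job is handed in with no verdict returned: cock opened, joint swept at about 3 cm/s in light contact, wand back in its stand as before, cock shut to within about 1° of its start position, gripper clear at about 39 s. I viewed 11 pictures, one over the limit of 10.

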